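Sweep the purple stones into the white tray

TASK

Sweep the three purple stones across the sorting board and over its edge into the empty white tray beside it, so that all three end up lying still in that tray. Push them with the fingers; do not pick any of them up. Leave the yellow stone, the standing crystal and the jar where they are.

Things in the scene. Friction and masses are not known exactly. Their poses are not given: they have to be found in the camera images.
- board: fixed light-grey raised sorting board with a wooden edge, 300 mm (its x) by 220 mm (its y), top surface 30 mm above the counter, no rim; origin at the centre of its underside, on the counter; z up. It stands at a different place and yaw each time. The stones and the crystal lie in five lanes 55 mm apart along its x; each lane runs along its y and holds just one thing, within 60 mm of the middle
- white_tray: fixed white open catch tray, 300 mm (x) by 120 mm (y), walls 4 mm thick and 14 mm high, floor 4 mm thick, parallel to the board and with 1 mm between them, along one of the board's two long edges (+y or -y side, which one changes); origin at the centre of its underside, on the counter; z up. Its rim lies 16 mm below the board's top, so a stone pushed past the board's edge drops into it
- black_tray: the same tray in black, along the board's other long edge; origin as for the white tray
- purple_a: loose purple stone on the board, cut as a step-cut octagon: 26 mm across the flats, 28 mm across the corners, 18 mm high, about 30 g, flat bottom (it slides and does not roll); origin at its centre, 9 mm above what it lies on; z up at the start
- purple_b: loose purple stone on the board, cut as a step-cut octagon: 26 mm across the flats, 28 mm across the corners, 18 mm high, about 30 g, flat bottom (it slides and does not roll); origin at its centre, 9 mm above what it lies on; z up at the start
- purple_c: loose purple stone on the board, cut as a step-cut octagon: 26 mm across the flats, 28 mm across the corners, 18 mm high, about 30 g, flat bottom (it slides and does not roll); origin at its centre, 9 mm above what it lies on; z up at the start
- yellow_gem: loose yellow stone on the board (bystander), cut as a step-cut octagon: 26 mm across the flats, 28 mm across the corners, 18 mm high, about 30 g, flat bottom (it slides and does not roll); origin at its centre, 9 mm above what it lies on; z up at the start
- crystal: loose pale ice-blue six-sided crystal point standing on the board (bystander), 26 mm across, 52 mm high with a pointed top; origin at the centre of its underside; z up
- jar: small closed glass jar with a brass cap (bystander), 44 mm across, 50 mm high, on the counter past the board's far edge; origin at the centre of its underside; z up
There are look-alikes about, which are no part of the job. What is shaped like the purple_c but grey is not meant. What is shaped like the purple_b but grey is not meant.

How it is judged:
At the end, for the whole second after the job is handed in: All three purple stones lie at rest (slower than 0.05 m/s) inside the white tray (centres within its walls and lower than 28 mm above the counter); the yellow stone, the crystal and the jar are within 15 mm of where they started and within 0.2 rad of upright (x of purple_a in the frame of white_tray between -0.142 and 0.142 m and y of purple_a in the frame of white_tray between -0.056 and 0.056 m and height (world z) of each of purple_a, purple_b, purple_c below 0.028 m and linear speed of each of purple_a, purple_b, purple_c below 0.05 m/s and x of purple_b in the frame of white_tray between -0.142 and 0.142 m and y of purple_b in the frame of white_tray between -0.056 and 0.056 m and x of purple_c in the frame of white_tray between -0.142 and 0.142 m and y of purple_c in the frame of white_tray between -0.056 and 0.056 m and distance of each of yellow_gem, crystal, jar from where it was at the start of the episode below 0.015 m and angle between each of yellow_gem, crystal, jar's own z axis and vertical below 0.2 rad); the robot touches nothing.
It fails at once if the yellow gem is shifted by more than 15 mm or tipped by more than 0.2 rad (distance of yellow_gem from where it was at the start of the episode above 0.015 m or angle between yellow_gem's own z axis and vertical above 0.2 rad).
It fails at once if the crystal is shifted by more than 15 mm or tipped by more than 0.2 rad (distance of crystal from where it was at the start of the episode above 0.015 m or angle between crystal's own z axis and vertical above 0.2 rad).
It fails at once if the jar is shifted by more than 15 mm or tipped by more than 0.2 rad (distance of jar from where it was at the start of the episode above 0.015 m or angle between jar's own z axis and vertical above 0.2 rad).
It fails at once if a purple stone is lifted more than 15 mm off the board (height (world z) of any of purple_a, purple_b, purple_c above 0.054 m).
It fails at once if a purple stone is carried through the air, out more than 45 mm beyond the board's edge at the height of the board ((height (world z) of purple_a above 0.036 m and (y of purple_a in the frame of board above 0.155 m or y of purple_a in the frame of board below -0.155 m)) or (height (world z) of purple_b above 0.036 m and (y of purple_b in the frame of board above 0.155 m or y of purple_b in the frame of board below -0.155 m)) or (height (world z) of purple_c above 0.036 m and (y of purple_c in the frame of board above 0.155 m or y of purple_c in the frame of board below -0.155 m))).
It also fails if it takes over 54 s, if anything falls off the work surface, if the arm or the gripper's body presses on something with over 40 N, if the wrist force passes 120 N, or if a joint passes its speed limit or range.

ROBOT

A 6-joint arm with a two-finger parallel gripper is mounted at the origin on the work surface. World frame = base frame: x ahead of the robot, y to its left, z up, the work surface at z = 0. Lengths are in m, angles in rad, forces in N, time in s.
With the tool pointing down it reaches from about 0.4 to 0.825 m from the base axis. Payload 7 kg.
Tool frame: the origin (TCP) lies between the finger pads; the fingertips stand 8 mm ahead of it and the grasp point (between the pads) lies 11 mm behind it (arm.finger_overhang is the distance from the TCP to the fingertips, in m); z points along the fingers, y is the line along which they close (so a half turn about z gives the same grasp; the last joint's range is limited). The gripper opens to 88 mm and grips with 3 to 60 N. Pads are 19 mm wide; open, the fingers measure 130 mm over their backs; the gripper's body (78 mm by 193 mm) begins 47 mm behind the grasp point.
Start: joints at [1.592, 0.359, 0.012, 0, -1.224, -0.288], TCP at [0.178, 0.651, 0.235] pointing down, gripper open.
Joint ranges: [-3.07, 3.07], [-1.43, 2.12], [-1.02, 1.25], [-3.03, 1.67], [-3.05, -0], [-3.03, 3.03]. Speed limits (rad/s): [2.39, 2.39, 3.01, 3.14, 3.14, 3.14].

INTERFACE

Orientations are given as [roll, pitch, yaw] about the fixed x, y, z axes, in that order (R = Rz(yaw) Ry(pitch) Rx(roll)).
In Python, from station import arm gives the robot as it stands.
- The arm moves only by the tool move_arm, never from a script. Its argument "rows" is text: rows parted by semicolons, each of 7 numbers parted by spaces: the turn, a rotation vector about the tool's x, y, z in degrees, then the shift along the tool's x, y, z in m, then the finger opening in m, from 0 to 0.0876. A call has 1 to 8 rows; each row shifts and turns the commanded pose from where the row before left it, along the tool's axes as they then stand; what a row does not reach is not made up. A row lasts 1/8 s, in which the tool goes at most 62.5 mm and 10.7 degrees, less where a joint would pass 70% of its speed; a pose out of reach is approached as far as the arm can. A call is refused whole if a number of a shift passes 0.0625 or a number of a turn 10.7, either way. A call with a gripper value outside its range is refused whole. The fingers move at their own pace and stop on an object; "squeeze" is the grip in N (left out, the last holds). Time passes only in rows, so rows that do not move let the fingers close. It gives the time, the measured TCP pose, the force, the opening and the grip force at its end, in the units of the state.
- arm.get_state(): the state, without advancing time (a new reading comes with each control period).
- arm.grab_frame(name): name is "side" or "top"; returns (picture, depth): 420x560x3 uint8, blue, green, red; 420x560 float32, m along the optical axis (not along the pixel's ray), 0 where there is no reading.
- arm.camera_model(name): a dict with "mtx" (3x3 intrinsics, pixels), "camera_from_world" (4x4, takes a point from world to camera coordinates). Camera axes: x right, y down, z forward; pixel columns grow to the right and rows downward; lengths in m; the calibration is good to about 2 mm. A picture is of the moment at which its call begins. camera_model takes no time and is no camera call.
- arm.job_done(): hands the job in; it is judged then, once.
The state is a dict: "t": time; "q": joint angles; "qd": joint speeds; "joint_efforts": joint torques, N m; "eef_pos": TCP position; "ee_rot": TCP orientation; "force": force on the tool from outside, world axes, zero at the start; "moment": the same for the moment, N m; "width": finger opening in m; "gripper_force": force on a finger pad.
Only numpy, scipy, OpenCV 4.12 (cv2) and the standard library are available. Lean on these libraries where they do the work, as an engineer would, in place of code of your own. Each camera call takes 0.05 s, during which the arm holds its last target. There are 200 camera calls.

## Working session

There is one attempt and no reset: what is moved stays moved. The work goes in short steps, Python scripts to look and compute and a tool call to move; the robot and the scene stay as the last step left them, time stands still between calls to the robot, and variables do not carry over. Pictures are saved under pics/ and viewed, at most 10 in all, crops included, and the job is handed in when it is done.

Besides the shell and the picture viewer there is one more tool, called after ">>>" as name(argument=value, ...), one argument or row to a line, values as JSON. move_arm: Moves the arm, as the interface text tells. Its arguments: {"type":"object","properties":{"rows":{"type":"string"},"squeeze":{"type":"number"}},"required":["rows"]}

```bash
mkdir -p pics
python3 - <<'E'
from station import arm
import cv2, numpy as np
for n in ("top","side"):
    p,d=arm.grab_frame(n); cv2.imwrite(f"pics/{n}0.png",p); np.save(f"pics/{n}0.npy",d)
    m=arm.camera_model(n); print(n,np.round(m["mtx"],1).tolist(),np.round(np.linalg.inv(m["camera_from_world"]),3).tolist())
s=arm.get_state(); print(s["t"],s["eef_pos"],s["ee_rot"],s["width"])
E
```

```text
top [[447.4, 0.0, 280.4], [0.0, 447.4, 204.2], [0.0, 0.0, 1.0]] [[0.014, -0.996, 0.089, 0.504], [-1.0, -0.016, -0.014, 0.024], [0.015, -0.089, -0.996, 0.726], [0.0, 0.0, 0.0, 1.0]]
side [[414.1, 0.0, 278.1], [0.0, 414.1, 206.8], [0.0, 0.0, 1.0]] [[-0.92, -0.273, 0.281, 0.343], [-0.392, 0.648, -0.653, 0.511], [-0.004, -0.711, -0.704, 0.559], [0.0, 0.0, 0.0, 1.0]]
0.1 [0.17788772 0.65070147 0.23372659] [ 3.14012548e+00 -1.18295220e-04 -2.66975255e-01] 0.08748967749769017
```

View pics/top0.png

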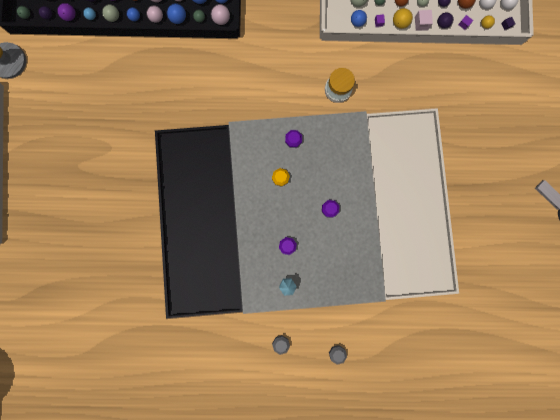

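View pics/side0.png

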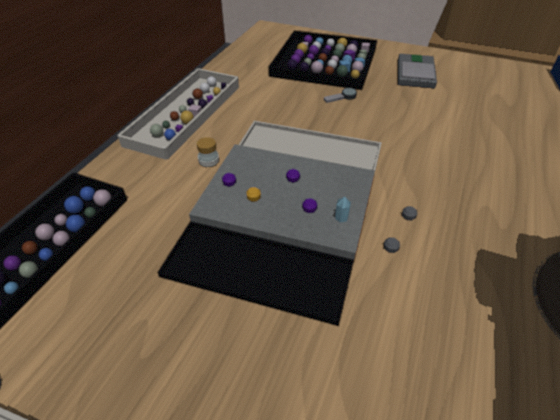

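The top view shows the white tray on the image right (world −y). Purple stones are at about (293,139), (330,208) and (288,245), yellow at (281,177), the crystal at (289,285) and the jar at (341,85). The side view agrees.

```bash
cat > h.py <<'E'
from station import arm
import cv2, numpy as np
def w(name,uv,z):
    m=arm.camera_model(name); T=np.linalg.inv(m["camera_from_world"])
    r=T[:3,:3]@np.linalg.inv(m["mtx"])@[uv[0],uv[1],1.]; o=T[:3,3]
    return (o+r*(z-o[2])/r[2])[:2]
def blobs(img,lo,hi,amin=40):
    h=cv2.cvtColor(img,cv2.COLOR_BGR2HSV); k=cv2.inRange(h,lo,hi)
    n,_,s,c=cv2.connectedComponentsWithStats(k)
    return [(c[i],s[i,4]) for i in range(1,n) if s[i,4]>amin]
E
python3 - <<'E'
from h import *
p=cv2.imread("pics/top0.png"); d=np.load("pics/top0.npy")
C=[w("top",u,.03) for u in [(229,124),(368,112),(384,300),(243,312)]]
C=np.array(C); c=C.mean(0); print("corners",C.round(3).tolist(),"c",c.round(4), [round(float(np.linalg.norm(C[i]-C[i-1])),3) for i in range(4)])
ey=(C[1]-C[0]+C[2]-C[3]); ex=(C[0]-C[3]+C[1]-C[2]); 
a1=np.arctan2(ey[1],ey[0]); a2=np.arctan2(ex[1],ex[0]); print("push dir deg",np.degrees(a1),"ex deg",np.degrees(a2))
# e = dir to white tray, l = lane axis
a=(a1+a2-np.pi/2)/2; e=np.array([np.cos(a),np.sin(a)]); l=np.array([-e[1],e[0]])
T=arm.camera_model("top"); Ti=np.linalg.inv(T["camera_from_world"])
def rep(nm,uv,z):
    q=w("top",uv,z); print(nm,np.round(uv,1),q.round(4),"lane",round(float((q-c)@l),4),"along",round(float((q-c)@e),4))
    u,v=map(int,np.round(uv)); zz=d[v,u]; print("   h",round(float((Ti[:3,:3]@(np.linalg.inv(T["mtx"])@[u,v,1])*zz+Ti[:3,3])[2]),4))
for b,n in blobs(p,(125,120,50),(150,255,255)):
    if b[1]>100 and 240<b[0]<380: rep(f"purple {n}",b,.041)
for b,n in blobs(p,(15,180,120),(30,255,255)):
    if b[1]>100 and 240<b[0]<380: rep(f"yellow {n}",b,.041)
rep("crystal",(289,285),.05)
print(np.degrees(a))
E
```

```text
corners [[0.693, 0.098], [0.716, -0.123], [0.421, -0.147], [0.4, 0.069]] c [ 0.5575 -0.0259] [0.294, 0.222, 0.296, 0.217]
push dir deg -84.19473435014389 ex deg 5.0921916977801045
purple 233 [293.3 138.2] [ 0.6688 -0.004 ] lane 0.1129 along -0.0112
   h 0.048
purple 239 [330.1 208.2] [ 0.5604 -0.062 ] lane -0.0005 along 0.0362
   h 0.049
purple 237 [287.3 245.4] [0.5024 0.0031] lane -0.052 along -0.0341
   h 0.0497
yellow 234 [280.2 176.7] [0.6079 0.0155] lane 0.0542 along -0.0364
   h 0.0492
crystal [289 285] [4.437e-01 1.000e-04] lane -0.1108 along -0.0367
   h 0.0759
-84.55127132618189
```

>>> move_arm(
  rows="0 0 9.9 0 0 0 0.010; 0 0 9.9 0 0 0 0.010; 0 0 9.9 0 0 0 0.010; 0 0 9.9 0 0 0 0.010; 0 0 9.9 0 0 0 0.010; 0 0 9.9 0 0 0 0.010; 0 0 9.9 0 0 0 0.010; 0 0 0 0.025 -0.016 0 0.010",
  squeeze=20,
)

```text
t: 1.1
eef_pos: [0.1955, 0.6281, 0.2334]
ee_rot: [3.141, -0.001, -1.477]
force: [-0.1, -1.3, -1.5]
width: 0.0141
gripper_force: 0.0
```

>>> move_arm(
  rows="0 0 0 0.05 -0.033 0 0.010; 0 0 0 0.05 -0.033 0 0.010; 0 0 0 0.05 -0.033 0 0.010; 0 0 0 0.05 -0.033 0 0.010; 0 0 0 0.05 -0.033 0 0.010; 0 0 0 0.05 -0.033 0 0.010; 0 0 0 0.05 -0.033 0 0.010; 0 0 0 0.05 -0.033 0 0.010",
)

```text
t: 2.1
eef_pos: [0.4976, 0.2527, 0.2345]
ee_rot: [3.142, 0.0, -1.476]
force: [0.5, 0.8, -0.3]
width: 0.0101
gripper_force: 0.0
```

```bash
cat >> h.py <<'E'
c=np.array([.5575,-.0259]); a=np.radians(-84.55); e=np.array([np.cos(a),np.sin(a)]); l=np.array([-e[1],e[0]])
def st():
    s=arm.get_state(); q=np.array(s["eef_pos"]); v=q[:2]-c
    print("t",s["t"],"pos",q.round(4),"rpy deg",np.degrees(s["ee_rot"]).round(2),"along",round(float(v@e),4),"lane",round(float(v@l),4),"w",round(s["width"],4),"F",np.round(s["force"],1))
E
python3 -c "
from h import *; st()"
```

```text
t 2.1 pos [0.4976 0.2527 0.2345] rpy deg [179.99   0.   -84.57] along -0.283 lane -0.0331 w 0.0101 F [ 0.5  0.8 -0.3]
```

>>> move_arm(
  rows="0 0 0 0.045 -0.029 0 0.010; 0 0 0 0.045 -0.029 0 0.010; 0 0 0 0.045 -0.029 0 0.010; 0 0 0 0.045 -0.029 0 0.010; 0 0 0 0.040 -0.030 0 0.010; 0 0 0 0 0 0.04 0.010; 0 0 0 0 0 0.04 0.010; 0 0 0 0 0 0.02 0.010",
)

```text
t: 3.1
eef_pos: [0.6614, 0.0485, 0.1313]
ee_rot: [3.137, -0.0, -1.477]
force: [-0.6, -0.1, 0.2]
width: 0.01
gripper_force: 0.0
```

Run:
```python
from h import *
for n in("side","top"):
    p,d=arm.grab_frame(n); cv2.imwrite(f"pics/{n}1.png",p)
p=cv2.imread("pics/side1.png"); cv2.imwrite("pics/s1.png",cv2.resize(p[90:310,150:430],None,fx=2.5,fy=2.5))
st()
```

```text
t 3.2 pos [0.661  0.0486 0.1312] rpy deg [ 1.7967e+02 -5.0000e-02 -8.4620e+01] along -0.0643 lane 0.1101 w 0.0099 F [0.1 0.6 0.7]
```

View pics/s1.png

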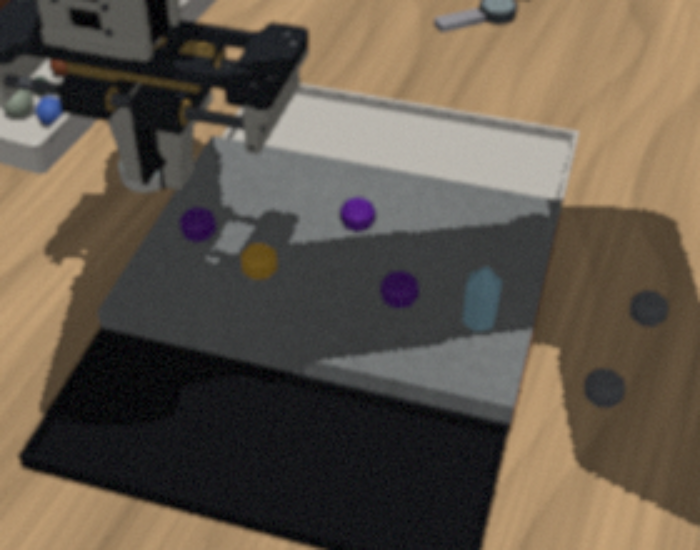

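The side crop shows the fingers above the far lane behind purple_a at crop (198,224). Yellow at (259,260) and the crystal at (482,300) are clear of them. Next I lower the fingers.

>>> move_arm(
  rows="0 0 0 0 -0.003 0.03 0.010; 0 0 0 0 0 0.03 0.010; 0 0 0 0 0 0.018 0.010; 0 0 0 0 0 0 0.010",
)

```text
t: 3.7
eef_pos: [0.6654, 0.0493, 0.0559]
ee_rot: [3.14, -0.001, -1.476]
force: [0.0, -0.6, 0.5]
width: 0.0099
gripper_force: 0.0
```

```bash
python3 -c "
from h import *; st()"
```

```text
t 3.7 pos [0.6654 0.0493 0.0559] rpy deg [ 1.7989e+02 -3.0000e-02 -8.4580e+01] along -0.0646 lane 0.1146 w 0.0099 F [ 0.  -0.6  0.5]
```

>>> move_arm(
  rows="0 0 0 0 0.001 0.013 0.010; 0 0 0 0 0 0 0.010; 0 0 0 0.01 0 0 0.010; 0 0 0 0.015 0 0 0.010; 0 0 0 0.02 0 0 0.010; 0 0 0 0.02 0 0 0.010; 0 0 0 0.02 0 0 0.010; 0 0 0 0.02 0 0 0.010",
)

```text
t: 4.7
eef_pos: [0.6749, -0.0569, 0.0436]
ee_rot: [-3.142, 0.0, -1.477]
force: [-0.1, 1.0, 0.2]
width: 0.0098
gripper_force: 0.2
```

Run:
```python
from h import *
st()
for n in ("side",):
    p,d=arm.grab_frame(n); cv2.imwrite("pics/s2.png",cv2.resize(p[90:310,150:430],None,fx=2.5,fy=2.5))
```

```text
t 4.7 pos [ 0.6749 -0.0569  0.0436] rpy deg [-180.      0.    -84.61] along 0.042 lane 0.114 w 0.0098 F [-0.1  1.   0.2]
```

View pics/s2.png

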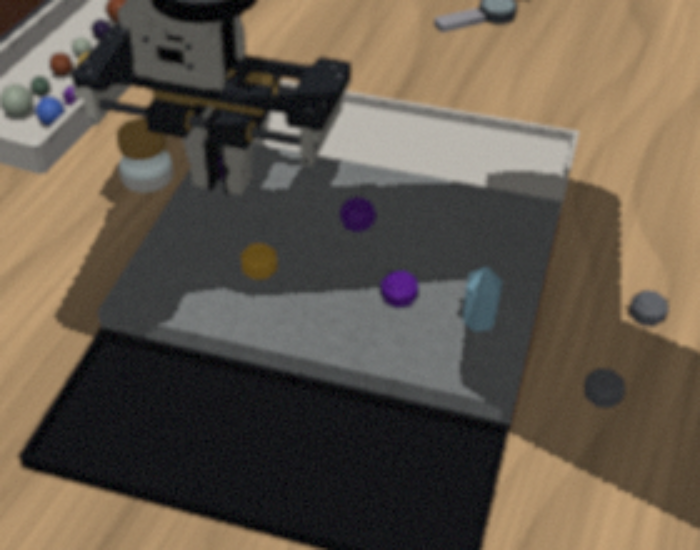

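Purple_a is out of view in front of the fingers, and nothing else has moved: yellow (259,260), crystal (482,300). I push on over the edge, then back off and lift.

>>> move_arm(
  rows="0 0 0 0.02 0 0 0.010; 0 0 0 0.02 0 0 0.010; 0 0 0 0.018 0 0 0.010; 0 0 0 0.012 0 0 0.010; 0 0 0 0 0 0 0.010; 0 0 0 -0.015 0 0 0.010; 0 0 0 0 0 -0.04 0.010; 0 0 0 0 0 -0.055 0.010",
)

```text
t: 5.75
eef_pos: [0.6788, -0.108, 0.1379]
ee_rot: [3.138, 0.0, -1.475]
force: [1.7, 0.0, 0.7]
width: 0.01
gripper_force: 0.0
```

```bash
cat >> h.py <<'E'
def look(tag):
    p,d=arm.grab_frame("top"); cv2.imwrite(f"pics/top_{tag}.png",p)
    T=arm.camera_model("top"); Ti=np.linalg.inv(T["camera_from_world"]); Ki=np.linalg.inv(T["mtx"])
    for nm,lo,hi in (("purple",(125,100,25),(150,255,255)),("yellow",(15,180,80),(30,255,255))):
        for b,n in blobs(p,lo,hi):
            if b[1]>100 and 240<b[0]<460:
                u,v=map(int,np.round(b)); q=Ti[:3,:3]@(Ki@[u,v,1])*d[v,u]+Ti[:3,3]; r=w("top",b,q[2]-.008)-c
                print(nm,n,b.round(1),"top z",round(q[2],3),"along",round(float(r@e),4),"lane",round(float(r@l),4))
E
python3 -c "
from h import *; st(); look('2')"
```

```text
t 5.75 pos [ 0.6788 -0.108   0.1379] rpy deg [ 1.7978e+02  1.0000e-02 -8.4490e+01] along 0.0933 lane 0.113 w 0.01 F [1.7 0.  0.7]
purple 52 [384.9 138.3] top z 0.028 along 0.1372 lane 0.1062
purple 70 [335.3 206.9] top z 0.048 along 0.0446 lane 0.0009
yellow 43 [286.5 175.5] top z 0.049 along -0.0265 lane 0.0553
```

>>> move_arm(
  rows="0 0 0 -0.038 0.038 0 0.010; 0 0 0 -0.038 0.038 0 0.010; 0 0 0 -0.037 0.037 0 0.010; 0 0 0 0 0 0 0.010; 0 0 0 0 0 0.03 0.010; 0 0 0 0 0 0.03 0.010",
)

```text
t: 6.55
eef_pos: [0.5576, -0.0069, 0.0786]
ee_rot: [-3.139, 0.001, -1.475]
force: [0.3, 0.3, -0.4]
width: 0.0098
gripper_force: 0.0
```

```bash
python3 -c "
from h import *; st(); look('3')"
```

```text
t 6.55 pos [ 0.5576 -0.0069  0.0786] rpy deg [-1.7986e+02  3.0000e-02 -8.4500e+01] along -0.0189 lane 0.0019 w 0.0098 F [ 0.3  0.3 -0.4]
```

View pics/top_3.png

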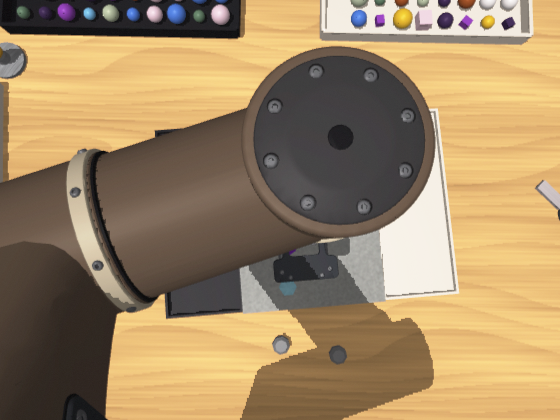

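The arm hides the centre of the board in this view; the fingers are in lane 0 behind purple_b. I lower and push.

>>> move_arm(
  rows="0 0 0 0 0.002 0.025 0.010; 0 0 0 0 0 0.01 0.010; 0 0 0 0 0 0 0.010; 0 0 0 0.01 0 0 0.010; 0 0 0 0.015 0 0 0.010; 0 0 0 0.02 0 0 0.010; 0 0 0 0.02 0 0 0.010; 0 0 0 0.02 0 0 0.010",
)

```text
t: 7.6
eef_pos: [0.5629, -0.0947, 0.0436]
ee_rot: [-3.141, -0.0, -1.477]
force: [-0.3, -0.1, 0.7]
width: 0.01
gripper_force: 0.2
```

>>> move_arm(
  rows="0 0 0 0.02 0 0 0.010; 0 0 0 0.016 0 0 0.010; 0 0 0 0.010 0 0 0.010; 0 0 0 0 0 0 0.010; 0 0 0 -0.015 0 0 0.010; 0 0 0 0 0 -0.04 0.010; 0 0 0 0 0 -0.055 0.010; 0 0 0 0 0 0 0.010",
)

```text
t: 8.6
eef_pos: [0.5688, -0.1224, 0.1434]
ee_rot: [-3.133, -0.001, -1.474]
force: [-0.1, 0.1, -0.9]
width: 0.0099
gripper_force: 0.0
```

Run:
```python
from h import *
st(); look('4')
p,d=arm.grab_frame("side"); cv2.imwrite("pics/s4.png",cv2.resize(p[90:310,150:430],None,fx=2.5,fy=2.5))
```

```text
t 8.6 pos [ 0.5688 -0.1224  0.1434] rpy deg [-1.795e+02 -4.000e-02 -8.446e+01] along 0.0971 lane 0.002 w 0.0099 F [-0.1  0.1 -0.9]
```

View pics/s4.png

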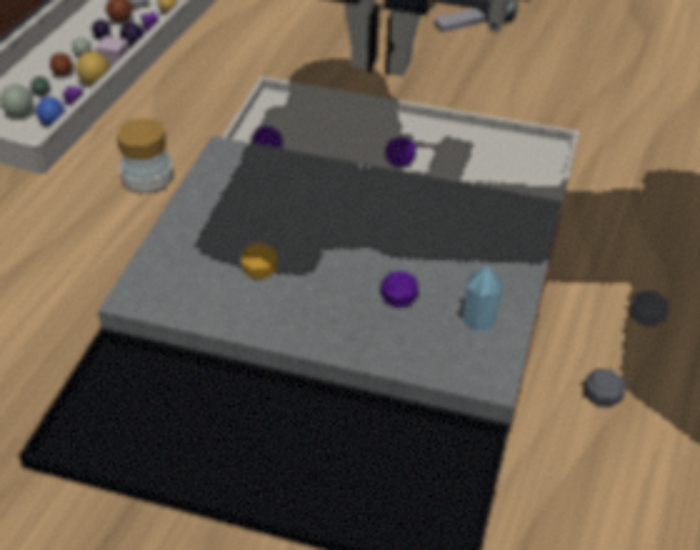

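Purple_a (267,138) and purple_b (401,151) are in the white tray. Yellow (259,260), the crystal and the jar are unmoved, and purple_c is still at (400,288). Purple_c is next.

>>> move_arm(
  rows="0 0 0 -0.046 0.014 0 0.010; 0 0 0 -0.046 0.014 0 0.010; 0 0 0 -0.046 0.014 0 0.010; 0 0 0 -0.044 0.013 0 0.010; 0 0 0 0 0 0 0.010; 0 0 0 0 0 0.03 0.010; 0 0 0 0 0 0.025 0.010; 0 0 0 0 0 0 0.010",
)

```text
t: 9.7
eef_pos: [0.492, 0.0512, 0.0812]
ee_rot: [3.136, -0.002, -1.477]
force: [-0.7, 0.2, -0.8]
width: 0.0096
gripper_force: 0.0
```

```bash
python3 -c "
from h import *; st()"
```

```text
t 9.7 pos [0.492  0.0512 0.0812] rpy deg [ 1.7969e+02 -1.1000e-01 -8.4610e+01] along -0.083 lane -0.0579 w 0.0096 F [-0.7  0.2 -0.8]
```

>>> move_arm(
  rows="0 0 0 0 -0.002 0.02 0.010; 0 0 0 0 0 0 0.010; 0 0 0 0 0 0.019 0.010; 0 0 0 0 0 0 0.010",
)

```text
t: 10.2
eef_pos: [0.4954, 0.0521, 0.0446]
ee_rot: [3.14, -0.001, -1.476]
force: [-0.7, -0.1, 0.2]
width: 0.0096
gripper_force: 0.0
```

```bash
python3 -c "
from h import *; st()"
```

```text
t 10.2 pos [0.4954 0.0521 0.0446] rpy deg [ 1.7992e+02 -3.0000e-02 -8.4600e+01] along -0.0835 lane -0.0544 w 0.0096 F [-0.7 -0.1  0.2]
```

>>> move_arm(
  rows="0 0 0 0.01 -0.001 0 0.010; 0 0 0 0.015 0 0 0.010; 0 0 0 0.02 0 0 0.010; 0 0 0 0.02 0 0 0.010; 0 0 0 0.02 0 0 0.010; 0 0 0 0.02 0 0 0.010; 0 0 0 0.02 0 0 0.010; 0 0 0 0.02 0 0 0.010",
)

```text
t: 11.2
eef_pos: [0.5107, -0.0934, 0.0452]
ee_rot: [-3.141, 0.0, -1.477]
force: [0.6, 0.3, 0.5]
width: 0.0103
gripper_force: 0.2
```

>>> move_arm(
  rows="0 0 0 0.02 0 0 0.010; 0 0 0 0.018 0 0 0.010; 0 0 0 0.012 0 0 0.010; 0 0 0 0 0 0 0.010; 0 0 0 -0.015 0 0 0.010; 0 0 0 0 0 -0.05 0.010; 0 0 0 0 0 -0.06 0.010; 0 0 0 0 0 -0.05 0.010",
)

```text
t: 12.2
eef_pos: [0.5139, -0.1253, 0.2069]
ee_rot: [-3.14, -0.0, -1.475]
force: [1.0, -0.1, -0.7]
width: 0.0102
gripper_force: 0.0
```

>>> move_arm(
  rows="0 0 0 -0.05 0 0 0.010; 0 0 0 -0.06 0 0 0.010; 0 0 0 -0.06 0 0 0.010; 0 0 0 -0.06 0 0 0.010; 0 0 0 -0.06 0 0 0.010; 0 0 0 -0.06 0 0 0.010; 0 0 0 -0.05 0 0 0.010; 0 0 0 0 0 0 0.010",
)

```text
t: 13.2
eef_pos: [0.4747, 0.2756, 0.2042]
ee_rot: [3.141, 0.0, -1.471]
force: [-0.0, -0.3, -0.6]
width: 0.0102
gripper_force: 0.0
```

Run:
```python
from h import *
st(); look('5')
p,d=arm.grab_frame("side"); cv2.imwrite("pics/s5.png",cv2.resize(p[90:310,150:430],None,fx=2.5,fy=2.5))
p=cv2.imread("pics/top_5.png"); cv2.imwrite("pics/t5.png",cv2.resize(p[60:330,150:470],None,fx=2.2,fy=2.2))
```

```text
t 13.2 pos [0.4747 0.2756 0.2042] rpy deg [179.99   0.   -84.3 ] along -0.308 lane -0.0538 w 0.0102 F [-0.  -0.3 -0.6]
purple 192 [380.7 137.2] top z 0.031 along 0.1301 lane 0.1081
purple 227 [401.7 206.5] top z 0.022 along 0.1546 lane -0.0051
purple 235 [405.6 240.7] top z 0.024 along 0.1547 lane -0.0599
yellow 236 [280.3 176.7] top z 0.047 along -0.0361 lane 0.0545
```

View pics/s5.png

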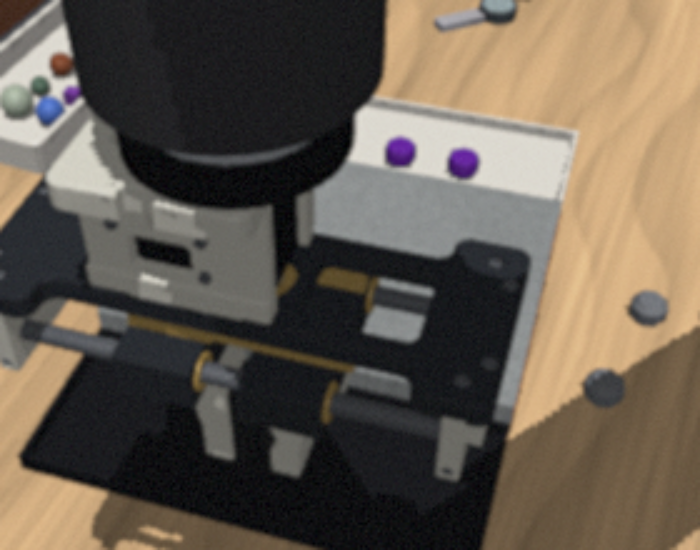

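View pics/t5.png

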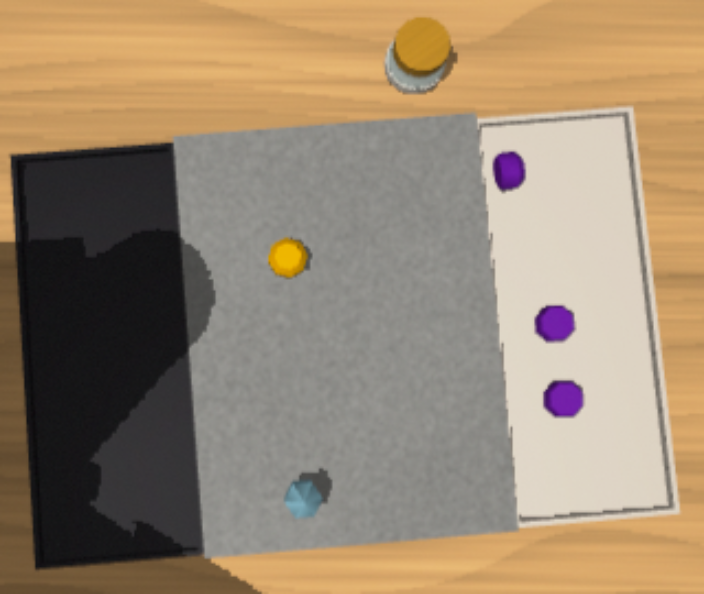

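The yellow stone is at the same pixel as at the start, and the crystal and jar look unmoved. Purple_b and purple_c lie flat in the tray. Purple_a is on its side by the tray's inner wall: its top is at 31 mm, so its centre is at about 17 mm, inside the tray. I check once more that it is still, then hand in.

>>> move_arm(
  rows="0 0 0 0 0 0 0.010; 0 0 0 0 0 0 0.010; 0 0 0 0 0 0 0.010; 0 0 0 0 0 0 0.010",
)

```text
t: 13.8
eef_pos: [0.4763, 0.2711, 0.2047]
ee_rot: [-3.141, 0.0, -1.477]
force: [-0.2, -0.3, 0.5]
width: 0.0099
gripper_force: 0.0
```

```bash
python3 -c "
from h import *; look('6'); print(arm.job_done())"
```

```text
purple 192 [380.7 137.2] top z 0.03 along 0.1302 lane 0.1082
purple 227 [401.7 206.5] top z 0.021 along 0.1551 lane -0.005
purple 234 [405.6 240.7] top z 0.02 along 0.1556 lane -0.06
yellow 236 [280.3 176.7] top z 0.049 along -0.0362 lane 0.0543
the job is handed in; nothing more can be done
None
```

I handed the job in at about 14 s: all three purple stones are at rest in the white tray (one lying on its side by the inner wall), the yellow stone measured unmoved, and the crystal and jar look unmoved in the pictures; no verdict was returned.

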